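# Set the shaker to speed 5 and start it

## Robot

A 6-joint arm with a two-finger parallel gripper is mounted at the origin on the work surface. World frame = base frame: x ahead of the robot, y to its left, z up, the work surface at z = 0. Lengths are in m, angles in rad, forces in N, time in s.
With the tool pointing down it reaches from about 0.275 to 0.825 m from the base axis. Payload 5.2 kg.
Tool frame: the origin (TCP) lies at the very end of the fingers, on their centre line; the grasp point (between the pads) lies 19 mm behind it; z points along the fingers, x is the direction in which the jaws open and shut, and the axes are right-handed (so a half turn about z gives the same grasp; the last joint's range is limited). The gripper opens to 93 mm and grips with 3 to 60 N. Pads are 15 mm wide; open, the fingers measure 128 mm over their backs; the gripper's body (75 mm by 188 mm) begins 65 mm behind the grasp point.
Start: joints at [-1.333, 0.259, 1.535, -0, 1.348, -0.203], TCP at [0.235, -0.497, 0.219] pointing down, gripper open.
Joint ranges: [-3.14, 3.14], [-0.91, 2.08], [0.19, 2.58], [-1.22, 4.36], [0.22, 2.71], [-3.12, 3.12]. Speed limits (rad/s): [2.57, 2.57, 3.14, 3.14, 3.14, 3.14].

## Interface

Orientations are given as a unit quaternion [x, y, z, w].
In Python, from bench import env gives the robot as it stands.
- The arm moves only by the tool step_arm, never from a script. Its argument "series" is one flat list of numbers, 7 for each row, row after row: the turn, a rotation vector about the tool's x, y, z in units of 6 degrees (1.0 is 6 degrees), then the shift along the tool's x, y, z in units of 50 mm (1.0 is 50 mm), then the closure in counts, from 0 (fully open) to 255 (shut). In form: [ax, ay, az, dx, dy, dz, grip, ax, ay, az, dx, dy, dz, grip, ...]. A call has 1 to 12 rows; each row is the pose to reach, as a shift and turn from the pose measured when the call began, along the tool's axes at that moment; what a row does not reach only later rows make up. A row lasts 1/10 s, in which the tool goes at most 50 mm and 8.59 degrees, less where a joint would pass 70% of its speed; a pose out of reach is approached as far as the arm can. A call with a gripper value outside its range is refused whole. The fingers move at their own pace and stop on an object; "squeeze" is the grip in N (left out, the last holds). Time passes only in rows, so rows that repeat a pose let the fingers close. It gives the time, the measured TCP pose, the force and the opening at its end, in the units of the state.
- env.get_state(): the state, without advancing time (a new reading comes with each control period).
- env.get_image(name): name is "scene" or "side" or "wrist"; returns the picture (420x560x3 uint8, blue, green, red); there is no depth.
- env.camera_info(name): a dict with "vertical_fov" (degrees; the focal length in pixels is half the picture's height over the tangent of half this angle, whatever the lens; pixels are square), "cx", "cy" (the principal point, pixels), "R" (3x3) and "t" (3): a world point X has camera coordinates R X + t; the wrist camera has in their place "hand_eye" (4x4, takes a point from camera to tool coordinates, whose origin is the TCP and whose axes are the tool frame's). Camera axes: x right, y down, z forward; pixel columns grow to the right and rows downward; lengths in m; the calibration is good to about 2 mm. The wrist camera is an equidistant fisheye: a pixel r from the principal point sees the ray r / f radians off the axis. A picture is of the moment at which its call begins: read the wrist's pose just before it. camera_info takes no time and is no camera call.
- env.hand_in(): hands the job in, once; it reports no verdict.
The state is a dict: "t": time; "q": joint angles; "dq": joint speeds; "tau": joint torques, N m; "tool_pos": TCP position; "ee_rot": TCP orientation; "contact_force": force on the tool from outside, world axes, zero at the start; "wrist_torque": the same for the moment, N m; "finger_gap": finger opening in m.
Only numpy, scipy, OpenCV 4.12 (cv2) and the standard library are available. Lean on these libraries where they do the work, as an engineer would, in place of code of your own. Each camera call takes 0.05 s, during which the arm holds its last target. There are 200 camera calls.

## Task

Set the orbital shaker to speed 5 by pushing its pointer lever round with a fingertip, one click per speed, counting clockwise from the red off mark (off is 0, so speed 5 is five clicks from it), and leave it resting in that click; do not pinch the lever between the fingers. Then press the green start button fully down with a fingertip and let it come up again; do not press start at any other speed. Leave everything standing on and around the shaker where it is.

Things in the scene. Friction and masses are not known exactly. Their poses are not given: they have to be found in the camera images.
- shaker: white orbital shaker fixed to the bench, 240 mm in x, 320 mm in y (y = -170 to +150). Origin on the bench under it; at yaw 0 x points away from the robot, y left. Right-hand strip (y below -45 mm): flat control deck, top 76 mm above the bench. Left part: platform with rubber mat 87 to 89 mm above the bench, glassware on it. Selector axis at (-50, -105) mm, start button at (70, -105) mm
- selector (a joint): selector angle, rad, clockwise from above: 0 = off (red dot), a click every 0.5236 (30 deg), speeds 0 to 7, stops at 0 and 3.665; speed 5 = 2.618 (blue dot; others black). Starts at 0 to 3, seldom hung midway between two. Sprung detents pull it into the nearest click; leaving one takes 0.08 N m (3 N on the lever 30 mm out); past midway it snaps into the next click
- selector_axis (a point): point on the selector's vertical axis at the top of its black hub (32 mm across, top 101 mm above the bench). Its x axis points along the lever, z up; at off the lever points 105 deg counterclockwise of the shaker's x axis
- selector_tip (a point): end of the pointer lever on its centre line, 48 mm from the axis, 101 mm above the bench. The lever is a black upright blade with a white line on top, one-sided, 12 mm thick, from the hub out to 48 mm, its flanks 81 to 101 mm above the bench (5 mm gap over the deck). Speed dots lie on a white disc, 56 mm from the axis. Fingers pressing both flanks at once count as pinching
- start (a joint): travel of the green start button in m, 0 = up, 0.006 = fully down, spring return, 5 N to push it fully down
- start_top (a point): centre of the top face of the green start button, 28 mm across, on the control deck 120 mm behind the selector axis; it is pressed straight down
- beaker: glass beaker, 52 mm across, 58 mm high, loose on the platform; origin under its base
- dishes: stack of three petri dishes, 60 mm across, 39 mm high, loose on the platform; origin under its base
- vial: small vial with orange cap, 22 mm across, 45 mm high, loose on the platform; origin under its base
- jar: white jar with orange cap, 72 mm across, 110 mm high, on the bench right of the shaker; origin under its base
- reagent: amber bottle with blue cap, 60 mm across, 140 mm high, on the bench right of the shaker; origin under its base
- tip_box: white pipette tip box, 85 x 122 x 62 mm, on the bench left of the shaker; origin under its base
- tube_rack: blue tube rack, 60 x 160 x 78 mm, on the bench at the right; origin under its base
- marker: blue marker pen, 12 mm thick, 130 mm long, lying on the bench at the left; origin under its middle

How it is judged:
By the outcome, as a careful person would: the job done as asked, in the order asked, and still so for the second after the job is handed in, with the robot touching nothing.
It also fails if it takes over 45 s, if anything falls off the work surface, if the arm or the gripper's body presses on something with over 40 N, if the wrist force passes 120 N, or if a joint passes its speed limit or range.

## Working session

There is one attempt and no reset: what is moved stays moved. The work goes in short steps, Python scripts to look and compute and a tool call to move; the robot and the scene stay as the last step left them, time stands still between calls to the robot, and variables do not carry over. Pictures are saved under pics/ and viewed, about 8 in all and at most 12, crops included, and the job is handed in when it is done.

Besides the shell and the picture viewer there is one more tool, called after ">>>" as a command line: name --argument value ..., lists and objects as JSON in quotes. step_arm: Moves the arm, as the interface text tells. Its arguments: {"type":"object","properties":{"series":{"type":"array"},"squeeze":{"type":"number"}},"required":["series"]}

```bash
mkdir -p pics; ls; python3 - <<'E'
from bench import env
import cv2,numpy as np
s=env.get_state();print(s['t'],s['tool_pos'],s['ee_rot'],s['finger_gap'],s['contact_force'])
for n in ["scene","side","wrist"]:
    cv2.imwrite(f"pics/{n}0.png",env.get_image(n)); print(n,env.camera_info(n))
E
```

```text
pics
0.0 [ 0.2345598  -0.49687234  0.21784331] [ 8.44596965e-01 -5.35401869e-01 -6.56836480e-04 -6.11950977e-04] 0.09280016313846375 [ 0.27154298 -0.98885533 -0.31040476]
scene {'vertical_fov': 50.54877293440324, 'cx': 274.9005084575429, 'cy': 215.51430556632786, 'R': array([[ 0.14470081,  0.98943725, -0.00869468],
       [ 0.69981344, -0.10854885, -0.70602995],
       [-0.69951614,  0.09607845, -0.70812859]]), 't': array([-0.12992832, -0.31172984,  1.76765493])}
side {'vertical_fov': 46.45966728777945, 'cx': 276.27332069164515, 'cy': 213.15163239002783, 'R': array([[-0.93197982, -0.36185624, -0.02176403],
       [-0.21349655,  0.59641018, -0.77376619],
       [ 0.29297242, -0.71648793, -0.63309731]]), 't': array([0.5358424 , 0.17404681, 1.23777817])}
wrist {'vertical_fov': 65.70646984690485, 'cx': 283.20530859187403, 'cy': 211.25584619069244, 'hand_eye': array([[ 9.99999976e-01,  4.33480972e-05,  2.17024596e-04,
        -1.77230972e-04],
       [-1.04711519e-04,  9.56595756e-01,  2.91418169e-01,
        -8.06204337e-02],
       [-1.94972385e-04, -2.91418185e-01,  9.56595737e-01,
        -1.66002885e-01],
       [ 0.00000000e+00,  0.00000000e+00,  0.00000000e+00,
         1.00000000e+00]])}
```

View pics/scene0.png

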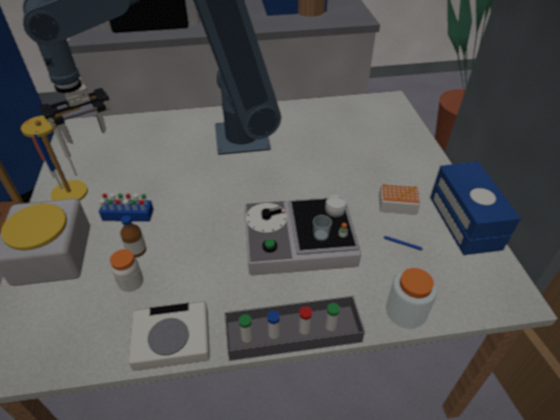

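View pics/side0.png

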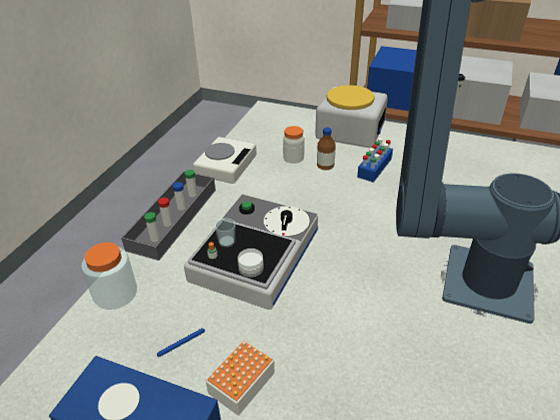

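The scene view has the selector hub near (267,214) and the button near (269,244). In the side view they are near (286,218) and (247,206). I'll enlarge both.

```bash
python3 - <<'E'
import cv2,numpy as np
a=cv2.imread('pics/scene0.png')[190:275,235:365]; b=cv2.imread('pics/side0.png')[185:310,180:330]
a=cv2.resize(a,None,fx=6,fy=6,interpolation=cv2.INTER_CUBIC); b=cv2.resize(b,None,fx=5,fy=5,interpolation=cv2.INTER_CUBIC)
cv2.imwrite('pics/a.png',a[:, :780]);cv2.imwrite('pics/b.png',b[:600])
E
```

```text
(no output)
```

View pics/a.png

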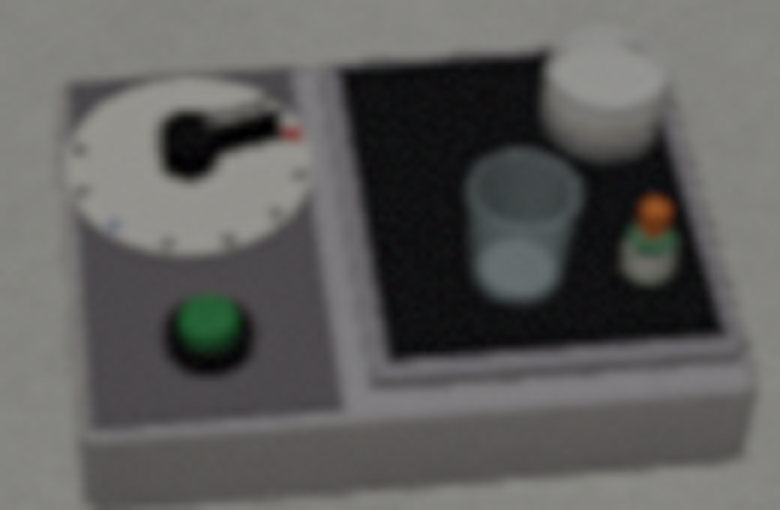

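View pics/b.png

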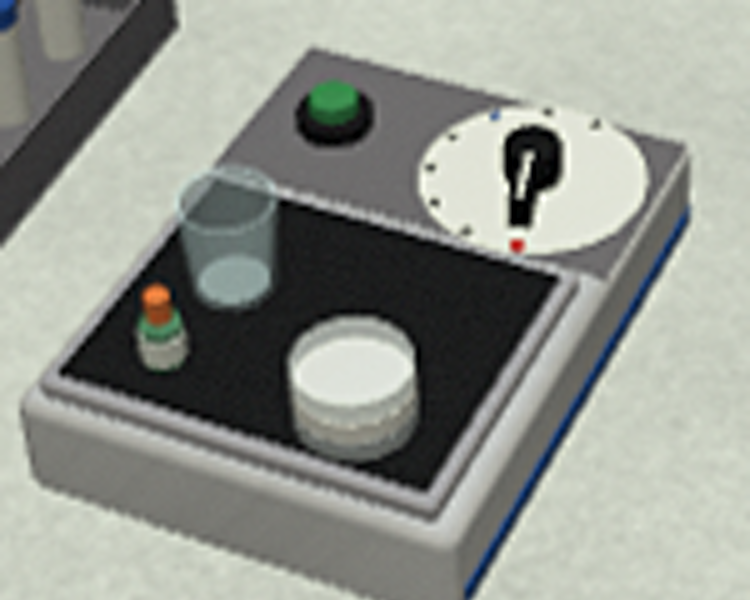

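The lever points at the red dot, so the selector is at off (0). I'll fit the shaker pose to the 8 dots in both views.

```bash
cat > h.py <<'E'
import numpy as np
from bench import env
from scipy.optimize import least_squares
def proj(n,X):
    c=env.camera_info(n); p=np.atleast_2d(X)@c['R'].T+c['t']; f=210/np.tan(np.radians(c['vertical_fov'])/2)
    return p[:,:2]/p[:,2:]*f+[c['cx'],c['cy']]
def w(p,loc):
    x,y,a=p; l=np.atleast_2d(loc).astype(float); R=np.array([[np.cos(a),-np.sin(a)],[np.sin(a),np.cos(a)]])
    return np.c_[l[:,:2]@R.T+[x,y],l[:,2]]
ang=np.radians(105-30*np.arange(8))
dots=np.c_[-.05+.056*np.cos(ang),-.105+.056*np.sin(ang),np.full(8,.077)]
A=(np.array([(291,134),(300,175),(276,213),(229,240),(167,243),(112,226),(83,191),(80,150)])+.5)/6-.5+[235,190]
B=(np.array([(517,246),(466,231),(434,202),(431,167),(452,137),(496,116),(548,112),(597,124)])+.5)/5-.5+[180,185]
E
python3 - <<'E'
from h import *
def fit(k):
    r=lambda p:np.concatenate([(proj(n,w(p,dots))-o).ravel() for n,o in k])
    s=least_squares(r,[.55,0,0]);print(s.x,np.round(s.fun.reshape(-1,2),1).tolist());return s.x
fit([('scene',A)]);fit([('side',B)]);p=fit([('scene',A),('side',B)])
P=w(p,[[-.05,-.105,.101],[.07,-.105,.09],[-.12,-.17,.076],[.12,-.17,.076],[.12,.15,.076]])
print(P.round(4));print((proj('scene',P)-[235,190])*6,(proj('side',P)-[180,185])*5)
print(np.hypot(*P[:,:2].T))
# loose neighbours: jar/reagent base px in scene -> table
c=env.camera_info('scene');f=210/np.tan(np.radians(c['vertical_fov'])/2)
for nm,u,z in [('reagentcap',(127,221),.14),('jarcap',(122,259),.11)]:
    d=c['R'].T@np.array([(u[0]-c['cx'])/f,(u[1]-c['cy'])/f,1]);C=-c['R'].T@c['t'];print(nm,C+d*(z-C[2])/d[2])
E
```

```text
[ 0.5875407   0.12938036 -0.04905852] [[0.2, 0.1], [-0.2, 0.0], [-0.2, 0.1], [-0.3, -0.2], [0.2, 0.0], [0.5, -0.1], [-0.0, 0.1], [-0.1, 0.1]]
[ 0.58904371  0.13157562 -0.05728273] [[-0.1, -0.2], [0.1, -0.1], [0.2, -0.0], [-0.0, 0.1], [0.3, -0.1], [-0.0, 0.1], [-0.1, 0.1], [-0.3, 0.3]]
[ 0.58871864  0.13011529 -0.05413797] [[0.6, 0.3], [0.1, 0.2], [0.1, 0.2], [-0.0, -0.1], [0.4, 0.1], [0.8, 0.0], [0.3, 0.1], [0.3, 0.1], [0.2, -0.6], [0.3, -0.5], [0.5, -0.4], [0.2, -0.3], [0.4, -0.4], [0.1, -0.2], [0.0, -0.2], [-0.2, -0.1]]
[[ 0.5331  0.028   0.101 ]
 [ 0.6529  0.0215  0.09  ]
 [ 0.4597 -0.0331  0.076 ]
 [ 0.6993 -0.0461  0.076 ]
 [ 0.7167  0.2734  0.076 ]]
[[187.10156265 126.9251982 ]
 [207.4107906  322.54565839]
 [ 53.31538646  76.06821469]
 [ 75.2975873  435.27879682]
 [764.2299703  382.43017415]] [[531.17789365 138.44932821]
 [332.76803781 100.76514321]
 [695.04993497 135.91448301]
 [308.47640759  35.23787658]
 [  8.54631991 395.39364114]]
[0.53384366 0.65328764 0.46088866 0.70086357 0.76703954]
reagentcap [ 0.55169627 -0.36733174  0.14      ]
jarcap [ 0.66392107 -0.37793116  0.11      ]
```

```bash
cat >> h.py <<'E'
from scipy.spatial.transform import Rotation as Ro
pose=np.array([.5887,.1301,-.0541]); AX=np.array([.5331,.0280])
def target(clicks_deg,back,r=.036):
    """TCP xy and tool-x angle (deg) with the tip 'back' m behind lever centre plane at selector angle"""
    L=np.degrees(pose[2])+105-clicks_deg; a=np.radians(L)
    u=np.array([np.cos(a),np.sin(a)]);v=np.array([-u[1],u[0]])
    return AX+r*u+back*v, L-90
def units(xy,z,xang):
    s=env.get_state();R=Ro.from_quat(s['ee_rot']);a=np.radians(xang);x=np.array([np.cos(a),np.sin(a),0]);zz=np.array([0,0,-1.])
    T=Ro.from_matrix(np.c_[x,np.cross(zz,x),zz])
    return np.round(np.r_[(R.inv()*T).as_rotvec(degrees=True)/6,R.inv().apply(np.r_[xy,z]-s['tool_pos'])/.05],3)
E
python3 - <<'E'
from h import *
xy,a=target(0,.036);print(xy,a,units(xy,.2,a))
E
```

```text
[0.49045018 0.05580275] 11.900298328342245 [-1.1000e-02  9.0000e-03 -1.2774e+01 -7.8160e+00 -9.3460e+00  3.7400e-01]
```

>>> step_arm --series '[0,0,-1,-0.6,-0.7,0,255,0,0,-2,-1.2,-1.4,0,255,0,0,-3,-1.8,-2.1,0,255,0,0,-4,-2.4,-2.8,0,255,0,0,-5,-3,-3.5,0,255,0,0,-6,-3.6,-4.2,0,255,0,0,-7,-4.2,-4.9,0,255,0,0,-8,-4.8,-5.6,0,255,0,0,-9,-5.4,-6.3,0,255,0,0,-10,-6,-7,0,255,0,0,-11,-6.6,-7.7,0,255,0,0,-12,-7.2,-8.4,0,255]' --squeeze 20

```text
t: 1.35
tool_pos: [0.4611, 0.0097, 0.2186]
ee_rot: [0.998, 0.065, -0.0, -0.001]
contact_force: [0.1, -1.3, -0.8]
finger_gap: 0.0029
```

```bash
python3 - <<'E'
from h import *
xy,a=target(0,.036);s=env.get_state();print(s['t'],s['tool_pos'],s['contact_force'],s['finger_gap'],units(xy,.12,a))
E
```

```text
1.35 [0.4611121  0.00972038 0.21860567] [ 0.1069106  -1.34421626 -0.84040322] 0.002890647395950827 [-0.012  0.    -0.732  0.702 -0.835  1.973]
```

>>> step_arm --series '[0,0,-0.4,0.35,-0.4,0.5,255,0,0,-0.73,0.7,-0.83,1,255,0,0,-0.73,0.7,-0.83,1.5,255,0,0,-0.73,0.7,-0.83,1.97,255,0,0,-0.73,0.7,-0.83,1.97,255]'

```text
t: 1.85
tool_pos: [0.4877, 0.0562, 0.117]
ee_rot: [0.995, 0.104, -0.004, -0.001]
contact_force: [-0.8, -0.4, 0.9]
finger_gap: 0.0005
```

```bash
python3 - <<'E'
from h import *
import cv2
s=env.get_state();xy,a=target(0,.036);print(s['t'],s['tool_pos'],s['finger_gap'],units(xy,.087,a))
b=env.get_image('side');i=env.get_image('wrist')
print((proj('side',s['tool_pos'])-[180,170])*4)
b=cv2.resize(b[170:270,180:330],None,fx=4,fy=4,interpolation=cv2.INTER_CUBIC)
i=cv2.resize(i,(533,400));i=i[:,133:333] if 0 else i
cv2.imwrite('pics/c.png',np.vstack([b[:, :560],np.zeros((1,560,3),np.uint8)])) ; cv2.imwrite('pics/w1.png',i)
E
```

```text
1.85 [0.48768547 0.05622451 0.11703842] 0.000473370665868942 [-0.033  0.065  0.005  0.056  0.022  0.6  ]
[[475.40865835 192.54393493]]
```

View pics/w1.png

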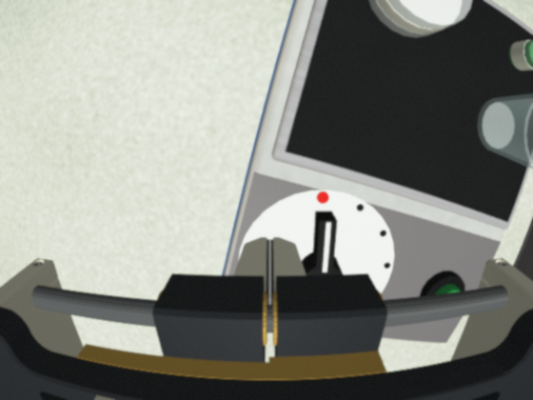

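View pics/c.png

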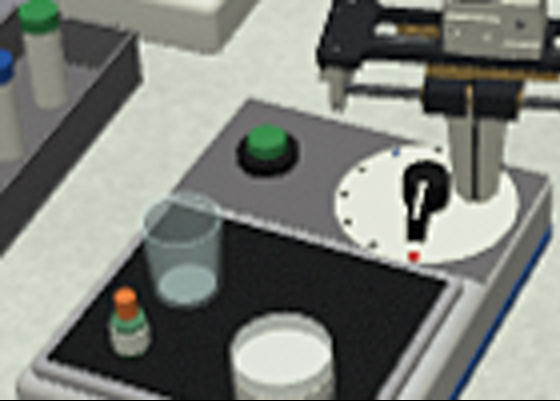

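Wrist and side views agree: the finger tips (side crop, about (478,195)) are behind the lever on its robot side, and the lever is still at red. The gripper's side brackets hang low, so I'll check their height against the beaker.

```bash
python3 - <<'E'
from h import *
def tri(a,b,z):
    r=lambda q:np.r_[proj('scene',np.r_[q,z])[0]-a,proj('side',np.r_[q,z])[0]-b]
    s=least_squares(r,[.6,.1]);return s.x,s.fun.round(1)
pa=lambda u,v:(np.array([u,v])+.5)/6-.5+[235,190]
pb=lambda u,v:(np.array([u,v])+.5)/5-.5+[180,185]
print('beaker rim',tri(pa(525,188),pb(228,200),.147),'base',tri(pa(515,275),pb(233,283),.089))
print('vial cap',tri(pa(655,210),pb(157,295),.134),'dish top',tri(pa(605,75),pb(353,370),.128))
# bracket lower end, side crop c: (340,108)/4
tcp=np.array([.4877,.0562,.117]);x=np.array([np.cos(.207),np.sin(.207),0])
for d in (.07,.08,.09,.1):
  print(d,[((proj('side',tcp+d*x+[0,0,h])[0]-[180,170])*4).round().tolist() for h in (.05,.06,.07,.08,.09)])
print(((proj('side',w(pose,[.07,-.105,.09])) -[180,170])*4), ((proj('side',w(pose,[.07,-.105,.096])) -[180,170])*4))
E
```

```text
beaker rim (array([0.64008212, 0.1723799 ]), array([ 0.4, -0.5, -0. , -0.7])) base (array([0.64280285, 0.17111412]), array([ 0.5, -0.1,  0.2, -0.6]))
vial cap (array([0.64990124, 0.2332981 ]), array([ 0.6, -0.8, -0.1, -1. ])) dish top (array([0.54555219, 0.23875434]), array([ 1.6, -2.2, -0.3, -2.3]))
0.07 [[367.0, 123.0], [366.0, 110.0], [366.0, 97.0], [365.0, 85.0], [365.0, 72.0]]
0.08 [[351.0, 121.0], [351.0, 109.0], [350.0, 96.0], [350.0, 83.0], [349.0, 71.0]]
0.09 [[336.0, 120.0], [335.0, 107.0], [335.0, 95.0], [334.0, 82.0], [333.0, 69.0]]
0.1 [[320.0, 119.0], [320.0, 106.0], [319.0, 94.0], [318.0, 81.0], [318.0, 68.0]]
[[266.24109151 140.60564528]] [[265.71849064 133.80002942]]
```

Bracket bottoms will be about 147 mm up and the beaker is 50 mm or more to the side, so the swing is clear. Descending now.

>>> step_arm --series '[0,0,0,0.03,0.02,0.2,255,0,0,0,0.06,0.02,0.4,255,0,0,0,0.06,0.02,0.6,255,0,0,0,0.06,0.02,0.6,255]'

```text
t: 2.35
tool_pos: [0.4922, 0.0552, 0.0888]
ee_rot: [0.995, 0.103, -0.002, -0.001]
contact_force: [-0.1, -0.4, 0.3]
finger_gap: 0.0005
```

```bash
python3 - <<'E'
from h import *
s=env.get_state();print(s['t'],s['tool_pos'],s['contact_force'])
for k in range(0,76,15):
    xy,a=target(k,.0235 if k else .028);print(k,units(xy,.087,a).tolist())
E
```

```text
2.35 [0.49220476 0.05522048 0.08879872] [-0.11940051 -0.38381683  0.27581457]
0 [-0.023, 0.034, -0.005, 0.128, -0.019, 0.036]
15 [-0.019, 0.037, 2.495, 0.42, -0.116, 0.035]
30 [-0.014, 0.039, 4.995, 0.641, -0.157, 0.034]
45 [-0.009, 0.041, 7.495, 0.865, -0.14, 0.033]
60 [-0.003, 0.043, 9.995, 1.077, -0.066, 0.032]
75 [0.002, 0.044, 12.495, 1.262, 0.06, 0.031]
```

>>> step_arm --series '[0,0,0,0.13,-0.02,0.02,255,0,0,1.25,0.28,-0.07,0.03,255,0,0,2.5,0.42,-0.116,0.03,255,0,0,3.75,0.53,-0.14,0.03,255,0,0,5,0.64,-0.157,0.03,255,0,0,6.25,0.755,-0.155,0.03,255,0,0,7.5,0.865,-0.14,0.03,255,0,0,8.75,0.975,-0.11,0.03,255,0,0,10,1.077,-0.066,0.03,255,0,0,11.25,1.173,-0.01,0.03,255,0,0,12.5,1.262,0.06,0.03,255,0,0,12.5,1.262,0.06,0.03,255]'

```text
t: 3.55
tool_pos: [0.5556, 0.0652, 0.0873]
ee_rot: [0.852, -0.524, -0.002, 0.0]
contact_force: [0.7, 0.8, 0.6]
finger_gap: 0.0007
```

```bash
python3 - <<'E'
from h import *
import cv2
s=env.get_state();print(s['t'],s['tool_pos'],s['contact_force'],target(75,.0235))
for k in range(75,149,12):
    xy,a=target(k,.0235);print(k,units(xy,.087,a).tolist())
i=env.get_image('wrist');b=env.get_image('side')
o=np.vstack([cv2.resize(i[130:330,150:480],(495,300)),cv2.resize(b[180:270,215:330],(495,300),interpolation=cv2.INTER_CUBIC)[:,:495]])
cv2.imwrite('pics/d.png',o)
E
```

```text
3.55 [0.55561144 0.0652113  0.08727353] [0.71072409 0.75200557 0.56696799] (array([0.5545723, 0.065245 ]), np.float64(-63.099701671657755))
75 [0.019, 0.026, -0.017, -0.01, 0.018, 0.006]
87 [0.021, 0.024, 1.983, 0.15, -0.064, 0.005]
99 [0.024, 0.022, 3.983, 0.323, -0.111, 0.004]
111 [0.026, 0.019, 5.983, 0.503, -0.121, 0.004]
123 [0.029, 0.017, 7.983, 0.68, -0.094, 0.003]
135 [0.031, 0.014, 9.983, 0.848, -0.03, 0.003]
147 [0.033, 0.011, 11.983, 1.0, 0.067, 0.003]
```

View pics/d.png

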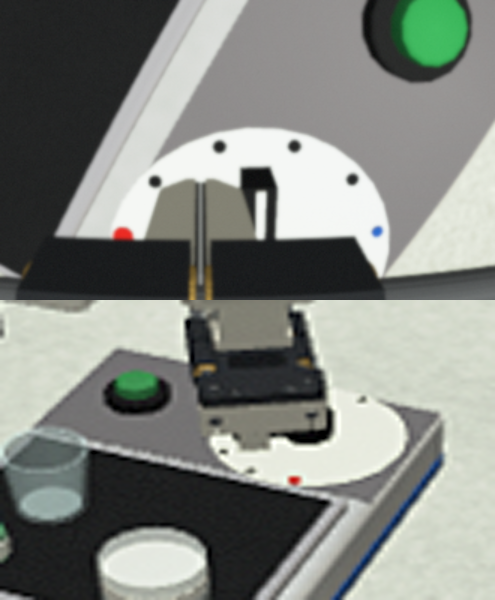

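The lever lies between dots 2 and 3 (counting from red), about where commanded, with only the finger's leading side touching it. I'll carry on to about 147°, slower at the end.

>>> step_arm --series '[0,0,1,0.07,-0.025,0,255,0,0,2,0.15,-0.064,0,255,0,0,3,0.235,-0.09,0,255,0,0,4,0.323,-0.111,0,255,0,0,5,0.413,-0.118,0,255,0,0,6,0.503,-0.121,0,255,0,0,7,0.592,-0.11,0,255,0,0,8,0.68,-0.094,0,255,0,0,9,0.765,-0.065,0,255,0,0,10,0.848,-0.03,0,255,0,0,11,0.925,0.015,0,255,0,0,12,1,0.067,0,255]'

```text
t: 4.85
tool_pos: [0.5747, 0.0193, 0.0871]
ee_rot: [-0.383, 0.924, 0.001, -0.001]
contact_force: [-0.1, 0.5, -0.3]
finger_gap: 0.0004
```

```bash
python3 - <<'E'
from h import *
s=env.get_state();print(s['t'],s['tool_pos'],s['contact_force'],target(147,.0235))
for bk in (.0235,.035,.045):
  xy,a=target(147,bk);print(bk,units(xy,.087,a).tolist())
E
```

```text
4.85 [0.57474746 0.01934367 0.08714154] [-0.12032663  0.48179117 -0.32306386] (array([0.57515741, 0.01908797]), np.float64(-135.09970167165775))
0.0235 [0.032, -0.01, 0.019, -0.002, -0.009, 0.003]
0.035 [0.032, -0.01, 0.019, -0.232, -0.01, 0.003]
0.045 [0.032, -0.01, 0.019, -0.432, -0.01, 0.002]
```

Back off from the lever, rise, and look.

>>> step_arm --series '[0,0,0,-0.1,0,0,255,0,0,0,-0.25,0,0,255,0,0,0,-0.4,0,0,255,0,0,0,-0.4,0,-0.5,255,0,0,0,-0.4,0,-1.2,255,0,0,0,-0.4,0,-1.2,255]'

```text
t: 5.45
tool_pos: [0.5926, 0.0339, 0.1519]
ee_rot: [-0.384, 0.923, -0.001, 0.003]
contact_force: [1.3, 0.2, 0.2]
finger_gap: 0.0007
```

```bash
python3 - <<'E'
from h import *
import cv2
s=env.get_state();print(s['t'],s['tool_pos'],s['contact_force'])
i=env.get_image('wrist');b=env.get_image('scene')
o=np.vstack([cv2.resize(i[100:340,100:496],(495,300)),cv2.resize(b[190:265,235:359],(495,300),interpolation=cv2.INTER_CUBIC)])
cv2.imwrite('pics/e.png',o)
Rm=Ro.from_quat(s['ee_rot']);B=w(pose,[.07,-.105,.12])[0];print(B,units(B[:2],.12,np.degrees(np.arctan2(*Rm.as_matrix()[:2,0][::-1]))))
E
```

```text
5.45 [0.59262648 0.03391095 0.15193115] [1.28318897 0.20573845 0.22239211]
[0.65291986 0.02146847 0.12      ] [ 0.016  0.003 -0.009 -0.71  -1.07   0.557]
```

View pics/e.png

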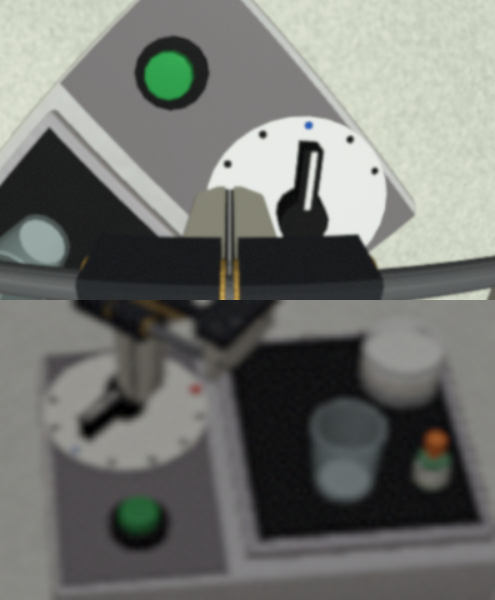

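The lever tip (wrist (312,143)) points at the blue dot (309,125) and the glassware hasn't moved. I'll check the angle numerically while moving over the button.

>>> step_arm --series '[0,0,0,-0.36,-0.54,0,255,0,0,0,-0.71,-1.07,0,255,0,0,0,-0.71,-1.07,0.3,255,0,0,0,-0.71,-1.07,0.55,255,0,0,0,-0.71,-1.07,0.55,255]'

```text
t: 6.05
tool_pos: [0.6502, 0.0221, 0.1165]
ee_rot: [-0.384, 0.923, 0.003, -0.003]
contact_force: [-0.9, 0.7, -0.1]
finger_gap: 0.0003
```

```bash
python3 - <<'E'
from h import *
c=env.camera_info('wrist');f=210/np.tan(np.radians(c['vertical_fov'])/2)
T=np.eye(4);T[:3,:3]=Ro.from_quat([-.384,.923,-.001,.003]).as_matrix();T[:3,3]=[.5926,.0339,.1519]
M=np.linalg.inv(T@c['hand_eye'])
def pw(X):
    p=M[:3,:3]@X+M[:3,3];th=np.arctan2(np.hypot(*p[:2]),p[2]);d=p[:2]/np.hypot(*p[:2])
    return ((d*th*f+[c['cx'],c['cy']]-[100,100])*1.25).round()
for k in (120,135,150,165):
    a=np.radians(105-k)+pose[2];print(k,pw(np.r_[AX+.046*np.array([np.cos(a),np.sin(a)]),.101]))
print('hub',pw(np.r_[AX,.101]),'btn',pw(w(pose,[.07,-.105,.096])[0]))
s=env.get_state();print(s['t'],s['tool_pos'],s['contact_force'],units(w(pose,[.07,-.105,0])[0][:2],.1,-135.1))
E
```

```text
120 [273. 159.]
135 [293. 153.]
150 [314. 151.]
165 [333. 155.]
hub [304. 223.] btn [167.  73.]
6.05 [0.65019625 0.02212255 0.11646368] [-0.87017895  0.65670342 -0.05530757] [ 0.072 -0.039  0.047 -0.03  -0.05   0.329]
```

The projected tip for 150° is (314,151), matching the white line's end at about (315,153), so the selector is at speed 5. The button's position agrees too. Descending in small steps.

>>> step_arm --series '[0,0,0,-0.03,-0.05,0.15,255,0,0,0,-0.03,-0.05,0.3,255,0,0,0,-0.03,-0.05,0.36,255,0,0,0,-0.03,-0.05,0.4,255,0,0,0,-0.03,-0.05,0.4,255]'

```text
t: 6.55
tool_pos: [0.6526, 0.0216, 0.0966]
ee_rot: [-0.384, 0.923, 0.003, -0.003]
contact_force: [-1.5, 0.5, 1.8]
finger_gap: -0.0001
```

>>> step_arm --series '[0,0,0,0,0,0.04,255,0,0,0,0,0,0.04,255]'

```text
t: 6.75
tool_pos: [0.653, 0.0215, 0.0951]
ee_rot: [-0.384, 0.923, 0.002, -0.003]
contact_force: [-1.0, -0.3, 1.6]
finger_gap: 0.0006
```

>>> step_arm --series '[0,0,0,0,0,0.06,255,0,0,0,0,0,0.06,255]'

```text
t: 6.95
tool_pos: [0.6532, 0.0215, 0.0924]
ee_rot: [-0.384, 0.923, 0.002, -0.003]
contact_force: [-0.7, -0.2, 3.9]
finger_gap: 0.0004
```

>>> step_arm --series '[0,0,0,0,0,0.06,255,0,0,0,0,0,0.06,255]'

```text
t: 7.15
tool_pos: [0.6534, 0.0215, 0.0912]
ee_rot: [-0.384, 0.923, 0.002, -0.002]
contact_force: [-4.8, 0.3, 13.5]
finger_gap: 0.0005
```

>>> step_arm --series '[0,0,0,0,0,0.03,255,0,0,0,0,0,0.03,255]'

```text
t: 7.35
tool_pos: [0.6534, 0.0215, 0.0912]
ee_rot: [-0.384, 0.923, 0.002, -0.002]
contact_force: [-3.9, 0.2, 11.5]
finger_gap: 0.0004
```

```bash
python3 - <<'E'
from h import *
import cv2
s=env.get_state();print(s['t'],s['tool_pos'],s['contact_force'])
b=env.get_image('side');i=env.get_image('wrist')
o=np.vstack([cv2.resize(i[100:340,100:496],(495,300)),cv2.resize(b[170:250,190:322],(495,300),interpolation=cv2.INTER_CUBIC)])
cv2.imwrite('pics/f.png',o)
E
```

```text
7.35 [0.65338541 0.02148273 0.09120976] [-3.94593164  0.17414172 11.54887448]
```

View pics/f.png

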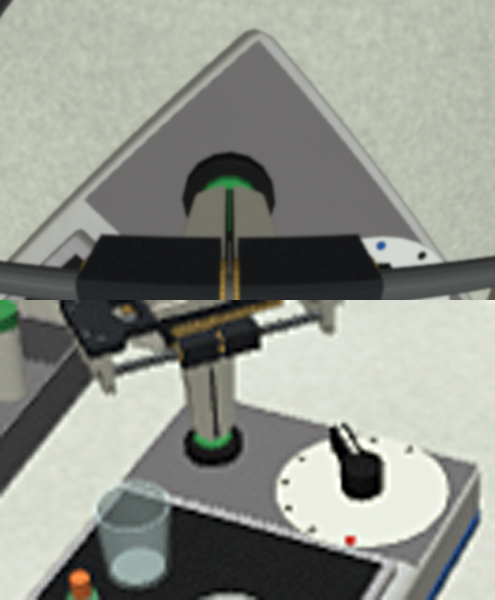

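The fingers sit on the green cap only, against a hard stop at over 11 N. The lever is still at blue. One firmer push, then lift straight up.

>>> step_arm --series '[0,0,0,0,0,0.07,255,0,0,0,0,0,0.07,255,0,0,0,0,0,0.07,255]'

```text
t: 7.75
tool_pos: [0.6534, 0.0214, 0.091]
ee_rot: [-0.384, 0.923, 0.001, -0.001]
contact_force: [-7.8, 0.0, 20.4]
finger_gap: 0.0004
```

>>> step_arm --series '[0,0,0,0,0,-0.1,255,0,0,0,0,0,-0.4,255,0,0,0,0,0,-1.2,255,0,0,0,0,0,-2,255,0,0,0,0,0,-2.6,255,0,0,0,0,0,-2.6,255]'

```text
t: 8.35
tool_pos: [0.6566, 0.0209, 0.2263]
ee_rot: [-0.384, 0.923, -0.001, 0.003]
contact_force: [1.1, -1.2, 1.0]
finger_gap: 0.0005
```

```bash
python3 - <<'E'
from h import *
import cv2
s=env.get_state();print(s['t'],s['tool_pos'],s['contact_force'])
b=env.get_image('side');i=env.get_image('wrist')
o=np.vstack([cv2.resize(i[100:340,100:496],(495,300)),cv2.resize(b[170:310,180:330],(495,300),interpolation=cv2.INTER_CUBIC)])
cv2.imwrite('pics/g.png',o)
E
```

```text
8.35 [0.65662766 0.02093688 0.22633595] [ 1.09788374 -1.15534211  1.04182041]
```

View pics/g.png

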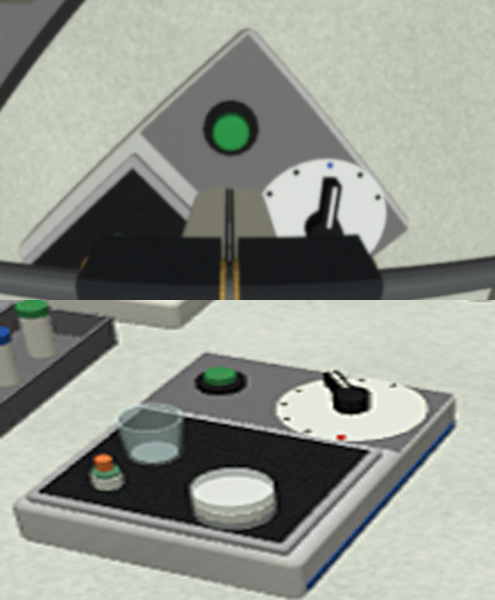

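The button is up again, the lever is at the blue dot, the glassware is in place, and the arm is clear.

```bash
python3 -c "
from bench import env
print(env.hand_in(), env.get_state()['t'])"
```

```text
the job is handed in; nothing more can be done
the job is handed in; nothing more can be done
```

The shaker is set to speed 5 and start was pressed once, at that speed. The job is handed in; the arm's clock read about 8.4 s at the last check, against the 45 s limit.

- **Selector:** it started at off. I pushed the lever from one side with the closed fingertips through five clicks, then backed off. The wrist image puts it at 150° (speed 5), and it still pointed at the blue dot in the last picture.
- **Start button:** I pressed it straight down to a hard stop, about 6 mm below first contact, at about 20 N. I then lifted off, and it shows raised again.
- **Surroundings:** the glassware on the shaker looks unmoved in the last pictures. The bench items to either side were not re-checked after the first pictures. The arm ended about 13 cm above the button, touching nothing.

No check failed. The full press is inferred from the stop's height and force, since the button's travel can't be read directly.

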